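# Try the pastry rollers on their stand and weed out the one that sticks

### The job

Try both ridged pastry rollers: they lie too close together to be taken round the barrels, so first draw one clear by its handle and let go; then set each in the wooden stand with its handles down in the notches and give its barrel a brisk spin with a fingertip. Leave a roller whose barrel runs freely on its axle in the stand, and lay a roller that sticks, so that its handles go round with the barrel, in the slatted crate. Do not disturb the phone or the spice jar.

Things in the scene. Friction and masses are not known exactly. Their poses are not given: they have to be found in the camera images.
- pin_1: Ridged wooden pastry roller, 188 mm long: pale barrel (100 mm long, 54 mm thick over ridges) on a steel axle, and at either end a plain round darker handle, 20 mm thick, 40 long, its middle 74 mm from the roller's middle. About 0.3 kg. Origin on the axis at its middle, x along the axis; handles belong to this body, the barrel turns on it. Lies with its axis 25 mm up, on two ridges; does not roll.
- pin_2: Second roller, same make, look, origin and axes as pin_1; only the spin tells which one sticks. They start side by side, axes parallel about 61 mm apart: some 7 mm between barrels, 40 mm between handles. A barrel is a core 35 mm thick with six lengthwise ridges, 7 mm wide, 9 mm high, evenly spaced; a lying roller has a ridge at axis height on either side and a gap between ridges on top.
- barrel_1 (a joint): Angle (rad, counts whole turns, 0 at the start) of the barrel of pin_1 about its axle, relative to its handles. A good barrel turns almost without friction and runs on for seconds after a flick. A stuck one does not turn on its axle: pushed in the stand, barrel and handles go round together in the notches and stop at once, and this value stays near 0.
- barrel_2 (a joint): Angle (rad, counts whole turns, 0 at the start) of the barrel of pin_2 about its axle, relative to its handles. A good barrel turns almost without friction and runs on for seconds after a flick. A stuck one does not turn on its axle: pushed in the stand, barrel and handles go round together in the notches and stop at once, and this value stays near 0.
- stand: Fixed wooden stand, 150 x 155 mm. Base slab 14 mm thick; two upright boards, 12 mm thick, across it at x = -64 and +64 mm, each with two open-topped notches at y = -45 and +45 mm: 26 mm wide, floor 50 mm up, prongs to 71 mm up. Two rollers fit, along x, handles in the notches, barrel free between the boards, axis 60 mm up; ridge tops pass 87 mm up. Origin: centre of underside.
- crate: Fixed shallow open crate of pale slats, 250 (x) x 160 (y) x 60 mm high, walls and floor 7 mm thick, inside 236 x 146 mm. Origin at the centre of the underside.
- phone: Bystander: black flip phone, closed, 46 x 95 x 19 mm, loose, lying behind the work. Origin at the centre of its underside.
- spice_jar: Bystander: small glass spice jar with a steel cap, 46 mm thick, 92 mm high, loose, standing at the back. Origin at the centre of its underside.
Not all that is in view belongs to the job. Leave any green look-alike of the pin_1 alone.

How it is judged:
On the way, in this order (a step that is already met when the one before it is completed fails the run):
1. one roller has been drawn clear of the other (middles over 80 mm apart) and both lie on the worktop, let go (horizontal distance between pin_1 and pin_2 above 0.08 m and height (world z) of each of pin_1, pin_2 below 0.035 m and contact force between the fingers and pin_1 below 0.1 N and contact force between the fingers and pin_2 below 0.1 N), for 0.1 s.
2. the roller that sticks lies in the stand and is pushed round there: its handles turn in the notches while its barrel has not turned on them (((x of pin_1 in the frame of stand between -0.014 and 0.014 m and z of pin_1 in the frame of stand between 0.054 and 0.068 m and angle between the x axis of pin_1 and the x axis of stand, either way round below 0.12 rad and (y of pin_1 in the frame of stand between -0.055 and -0.035 m or y of pin_1 in the frame of stand between 0.035 and 0.055 m) and value of joint barrel_1 between -0.4 and 0.4 rad and angular speed of pin_1 above 1 rad/s) or (x of pin_2 in the frame of stand between -0.014 and 0.014 m and z of pin_2 in the frame of stand between 0.054 and 0.068 m and angle between the x axis of pin_2 and the x axis of stand, either way round below 0.12 rad and (y of pin_2 in the frame of stand between -0.055 and -0.035 m or y of pin_2 in the frame of stand between 0.035 and 0.055 m) and value of joint barrel_2 between -0.4 and 0.4 rad and angular speed of pin_2 above 1 rad/s))), for 0.04 s.
3. the roller that sticks lies in the crate, let go (((x of pin_1 in the frame of crate between -0.1 and 0.1 m and y of pin_1 in the frame of crate between -0.07 and 0.07 m and z of pin_1 in the frame of crate between 0 and 0.058 m and value of joint barrel_1 between -0.4 and 0.4 rad and linear speed of pin_1 below 0.03 m/s and contact force between the fingers and pin_1 below 0.1 N) or (x of pin_2 in the frame of crate between -0.1 and 0.1 m and y of pin_2 in the frame of crate between -0.07 and 0.07 m and z of pin_2 in the frame of crate between 0 and 0.058 m and value of joint barrel_2 between -0.4 and 0.4 rad and linear speed of pin_2 below 0.03 m/s and contact force between the fingers and pin_2 below 0.1 N))), for 0.2 s.
At the end, for the whole second after the job is handed in: The roller that sticks (barrel turned under 0.4 rad on its axle) rests in the crate, middle within 100 x 70 mm of its middle; the other rests in the stand, both handles in facing notches (axis 54 to 68 mm up, in line within 0.12 rad), its barrel turned over 0.9 rad since the start (((x of pin_1 in the frame of crate between -0.1 and 0.1 m and y of pin_1 in the frame of crate between -0.07 and 0.07 m and z of pin_1 in the frame of crate between 0 and 0.058 m and value of joint barrel_1 between -0.4 and 0.4 rad and linear speed of each of pin_1, pin_2 below 0.03 m/s and x of pin_2 in the frame of stand between -0.014 and 0.014 m and z of pin_2 in the frame of stand between 0.054 and 0.068 m and angle between the x axis of pin_2 and the x axis of stand, either way round below 0.12 rad and (y of pin_2 in the frame of stand between -0.055 and -0.035 m or y of pin_2 in the frame of stand between 0.035 and 0.055 m) and (value of joint barrel_2 above 0.9 rad or value of joint barrel_2 below -0.9 rad)) or (x of pin_2 in the frame of crate between -0.1 and 0.1 m and y of pin_2 in the frame of crate between -0.07 and 0.07 m and z of pin_2 in the frame of crate between 0 and 0.058 m and value of joint barrel_2 between -0.4 and 0.4 rad and linear speed of each of pin_2, pin_1 below 0.03 m/s and x of pin_1 in the frame of stand between -0.014 and 0.014 m and z of pin_1 in the frame of stand between 0.054 and 0.068 m and angle between the x axis of pin_1 and the x axis of stand, either way round below 0.12 rad and (y of pin_1 in the frame of stand between -0.055 and -0.035 m or y of pin_1 in the frame of stand between 0.035 and 0.055 m) and (value of joint barrel_1 above 0.9 rad or value of joint barrel_1 below -0.9 rad)))); the robot touches nothing.
It fails at once if the phone is moved by more than 30 mm (distance of phone from where it was at the start of the episode above 0.03 m).
It fails at once if the spice jar is moved by more than 30 mm (distance of spice_jar from where it was at the start of the episode above 0.03 m).
It fails at once if a roller falls off the worktop (height (world z) of any of pin_1, pin_2 below -0.03 m).
It also fails if it takes over 64 s, if anything falls off the work surface, if the arm or the gripper's body presses on something with over 40 N, if the wrist force passes 120 N, or if a joint passes its speed limit or range.

### The arm

A 6-joint arm with a two-finger parallel gripper is mounted at the origin on a cart in front of the work surface, level with it; the furniture and walls round the work are solid. World frame = base frame: x ahead of the robot, y to its left, z up, the work surface at z = 0. Lengths are in m, angles in rad, forces in N, time in s.
With the tool pointing down it reaches from about 0.35 to 0.775 m from the base axis. Payload 5.5 kg.
Tool frame: the origin (TCP) lies at the very end of the fingers, on their centre line; the grasp point (between the pads) lies env.pinch_z behind it (env.pinch_z is the distance from the TCP to the grasp point, in m); z points along the fingers, y is the line along which they close (so a half turn about z gives the same grasp; the last joint's range is limited). The gripper opens to 85 mm and grips with 20 to 120 N. Pads are 22 mm wide; open, the fingers measure 114 mm over their backs; the gripper's body (76 mm by 85 mm) begins 54 mm behind the grasp point. The pads swing forward as they close: fully open they stand 13 mm farther back than shut.
Start: joints at [-1.406, 0.313, 0.046, 1.304, 0, 1.431], TCP at [0.173, -0.549, 0.231] pointing down, gripper open.
Joint ranges: [-2.76, 2.76], [-0.86, 1.69], [-1.03, 1.26], [-2.2, 2.34], [-1.47, 1.5], [-3.14, 3.14]. Speed limits (rad/s): [2.57, 2.57, 3.14, 3.14, 3.14, 3.14].

### API

Orientations are given as a unit quaternion [w, x, y, z].
In Python, from workcell import env, eyes gives the robot as it stands.
- The arm moves only by the shell command python3 -m jog 'ROWS' [FORCE]. ROWS is JSON, one flat list of numbers, 7 for each row, row after row: the shift along the world's x, y, z as a fraction of full scale, then the turn, a rotation vector about the world's x, y, z as a fraction of full scale, then the opening, from -1 (shut) to 1 (fully open), so that 0 is half open. A call has 1 to 12 rows; each row is the pose to reach, as a shift and turn from the pose commanded when the call began, turning the shorter way round; what a row does not reach only later rows make up. Full scale, the value 1, is 20 cm for a shift and pi rad for a turn. A row lasts 1/12 s, in which the tool goes at most 41.7 mm and 7.16 degrees, less where a joint would pass 70% of its speed; a pose out of reach is approached as far as the arm can. A call with a number of a shift or a turn outside -1 to 1 is refused whole. A call with a gripper value outside its range is refused whole. The fingers move at their own pace and stop on an object; FORCE is the grip in N (left out, the last holds). Time passes only in rows, so rows that repeat a pose let the fingers close. It gives the time, the measured TCP pose, the force, the opening and the grip force at its end, in the units of the state.
- env.get_state(): the state, without advancing time (a new reading comes with each control period).
- eyes.read_camera(name): name is "scene" or "top" or "wrist"; returns (picture, depth): 480x640x3 uint8, red, green, blue; 480x640 float32, m along the optical axis (not along the pixel's ray), 0 where there is no reading.
- eyes.calibration(name): a dict with "fx", "fy", "cx", "cy" (pixels), "R" (3x3) and "t" (3): a world point X has camera coordinates R X + t; the wrist camera has in their place "tool_from_camera" (4x4, takes a point from camera to tool coordinates, whose origin is the TCP and whose axes are the flange's). Camera axes: x right, y down, z forward; pixel columns grow to the right and rows downward; lengths in m; the calibration is good to about 2 mm. A picture is of the moment at which its call begins: read the wrist's pose just before it. calibration takes no time and is no camera call.
- env.hand_in(): hands the job in; it is judged then, once.
The state is a dict: "clock": time; "joint_pos": joint angles; "qvel": joint speeds; "tau": joint torques, N m; "tcp_pos": TCP position; "orientation": TCP orientation; "wrist_force": force on the tool from outside, world axes, zero at the start; "ft_torque": the same for the moment, N m; "finger_gap": finger opening in m; "grip_force": force on a finger pad.
Only numpy, scipy, OpenCV 4.12 (cv2) and the standard library are available. Lean on these libraries where they do the work, as an engineer would, in place of code of your own. Each camera call takes 0.05 s, during which the arm holds its last target. There are 200 camera calls.

## Working session

There is one attempt and no reset: what is moved stays moved. The work goes in short steps, Python scripts to look and compute and a shell command to move; the robot and the scene stay as the last step left them, time stands still between calls to the robot, and variables do not carry over. Pictures are saved under pics/ and viewed, at most 10 in all, crops included, and the job is handed in when it is done.

```bash
mkdir -p pics; ls
python3 - <<'E'
from workcell import env, eyes
import cv2, numpy as np
print(env.get_state(), env.pinch_z)
for n in("scene","top"):
    p,d=eyes.read_camera(n); cv2.imwrite(f"pics/{n}0.png",p[:,:,::-1]); np.save(f"{n}_d.npy",d); np.save(f"{n}_p.npy",p)
    print(n,eyes.calibration(n))
print(eyes.calibration("wrist"))
E
```

```text
pics
{'clock': 0.0, 'joint_pos': array([-1.40556717e+00,  3.13956222e-01,  4.49947010e-02,  1.30357473e+00,
       -7.01563619e-06,  1.43122330e+00]), 'qvel': array([-0.00021856,  0.00106835, -0.0008523 ,  0.00090605,  0.00032534,
       -0.00114962]), 'tau': array([-6.36145960e-04, -4.80626750e+01,  2.98532063e+01,  1.90466561e-02,
       -2.50272415e-04, -1.00994592e-05]), 'tcp_pos': array([ 0.17248186, -0.54800449,  0.23044041]), 'orientation': array([-8.69846162e-04,  9.88409038e-01,  1.51811778e-01, -1.46671594e-05]), 'wrist_force': array([-0.18611727,  0.68302174,  0.41902404]), 'ft_torque': array([-0.02254506,  0.0125728 , -0.01787326]), 'grip_force': 0.0, 'finger_gap': 0.08521179938542153} 0.0187
scene {'fx': 452.06552430504934, 'fy': 452.06552430504934, 'cx': 314.4600649045794, 'cy': 243.64490420215427, 'R': array([[-0.51282016, -0.85849449, -0.00164083],
       [-0.67154577,  0.40233591, -0.62221547],
       [ 0.53482872, -0.31798275, -0.78284431]]), 't': array([0.49769625, 0.26482744, 0.88072378])}
top {'fx': 568.3157662583808, 'fy': 568.3157662583808, 'cx': 324.82407458793637, 'cy': 237.0980372633229, 'R': array([[ 0.00540785, -0.99992942,  0.01057884],
       [-0.99654204, -0.00626609, -0.08285348],
       [ 0.08291392, -0.0100942 , -0.99650559]]), 't': array([0.24160434, 0.54970196, 1.44770179])}
{'fx': 333.11113877126706, 'fy': 333.11113877126706, 'cx': 320.1961318720469, 'cy': 237.68036420009284, 'tool_from_camera': array([[ 3.32108845e-04, -9.62006500e-01, -2.73026341e-01,
         6.86314873e-02],
       [ 9.99999945e-01,  3.13795276e-04,  1.10742909e-04,
         9.18251593e-04],
       [-2.08610219e-05, -2.73026363e-01,  9.62006551e-01,
        -1.41719590e-01],
       [ 0.00000000e+00,  0.00000000e+00,  0.00000000e+00,
         1.00000000e+00]])}
```

View pics/top0.png

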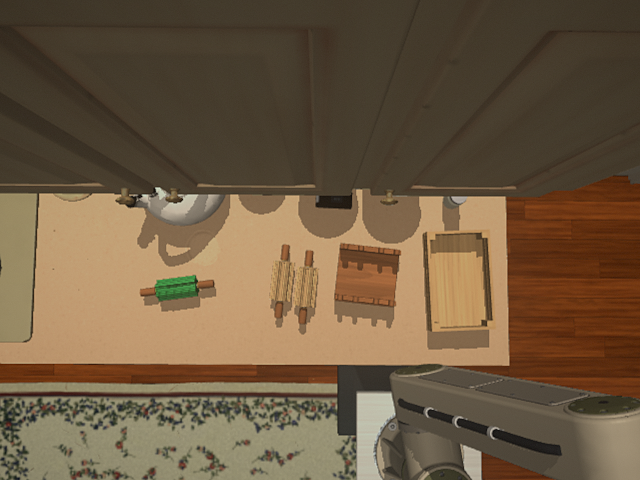

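View pics/scene0.png

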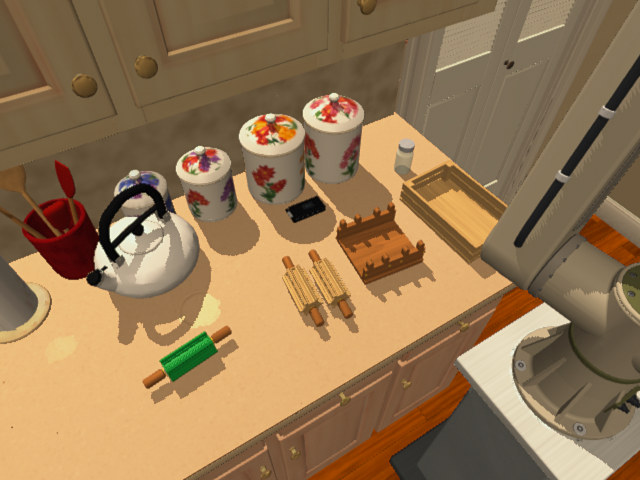

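Top view: the two pale rollers are at about (282,284) and (305,287). The stand is at (367,277), the crate at (458,280), the phone at (333,200) and the jar at (456,200). The green look-alike at (177,288) must be left alone. The scene view agrees. Next I'll measure using depth.

```bash
cat > h.py <<'E'
import numpy as np, cv2
from workcell import env, eyes
from scipy.spatial.transform import Rotation as Rn
def cloud(n,d,T=None):
    c=eyes.calibration(n); v,u=np.mgrid[:480,:640]
    P=np.stack([(u-c["cx"])/c["fx"]*d,(v-c["cy"])/c["fy"]*d,d],-1)
    if T is None: return (P-c["t"])@c["R"]      # R^T (P-t)
    M=T@c["tool_from_camera"]; return P@M[:3,:3].T+M[:3,3]
def toolT():
    s=env.get_state(); q=s["orientation"]; T=np.eye(4)
    T[:3,:3]=Rn.from_quat([*q[1:],q[0]]).as_matrix(); T[:3,3]=s["tcp_pos"]; return T
def rect(m,X):
    P=X[m][:,:2].astype(np.float32); r=cv2.minAreaRect(P*1000); return np.round(r[0],0),np.round(r[1],0),round(r[2],1),len(P)
def blobs(mask,X,mn=15):
    n,l,st,c=cv2.connectedComponentsWithStats(mask.astype(np.uint8))
    for i in range(1,n):
        if st[i,4]>=mn:
            m=l==i; print(np.round(c[i]),rect(m,X),"z med/max",np.round([np.median(X[m][:,2]),X[m][:,2].max()],3))
E
python3 - <<'E'
from h import *
p=np.load("top_p.npy"); d=np.load("top_d.npy"); X=cloud("top",d)
ok=d>0; ok[:, :100]=0
print("table z",X[350,200],X[230,300]); 
z=X[...,2]; hsv=cv2.cvtColor(p,cv2.COLOR_RGB2HSV)
reg=np.zeros_like(ok); reg[195:345,230:505]=1
print("all low"); blobs(ok&reg&(z>.012)&(z<.2),X,40)
print("z>.06 stand prongs"); blobs(ok&reg&(z>.058)&(z<.1),X,4)
for (u,v) in [(285,249),(277,313),(309,254),(302,318),(282,284),(305,287)]: print((u,v),hsv[v,u],X[v,u])
print("cabinet", [X[v,330] for v in (100,150,180,188)])
E
```

```text
table z [0.25647567 0.56421092 0.00101404] [5.68306126e-01 3.09839502e-01 5.26843824e-04]
all low
[334. 202.] (array([642., 224.]), array([35., 94.]), 0.4, 431) z med/max [0.019 0.028]
[453. 202.] (array([638., -81.]), array([43., 24.]), 77.4, 220) z med/max [0.068 0.098]
[461. 281.] (array([439., -95.]), array([250., 163.]), 2.5, 2054) z med/max [0.056 0.07 ]
[366. 275.] (array([451., 137.]), array([155., 150.]), 83.8, 2892) z med/max [0.016 0.079]
[281. 281.] (array([434., 355.]), array([ 54., 188.]), 84.0, 1091) z med/max [0.037 0.056]
[305. 287.] (array([419., 294.]), array([ 54., 187.]), 84.2, 1094) z med/max [0.037 0.056]
z>.06 stand prongs
[456. 200.] (array([636., -83.]), array([42., 22.]), 84.5, 144) z med/max [0.09  0.098]
[459. 236.] (array([532., -90.]), array([ 66., 162.]), 0.2, 287) z med/max [0.061 0.069]
[345. 246.] (array([521., 195.]), array([10., 12.]), 89.1, 26) z med/max [0.07  0.077]
[361. 248.] (array([518., 156.]), array([11., 13.]), 0.5, 28) z med/max [0.07  0.079]
[381. 250.] (array([512., 105.]), array([12., 13.]), 0.0, 30) z med/max [0.07  0.078]
[396. 252
[... 451 characters left out ...]
85., 119.]), array([13., 11.]), 76.3, 27) z med/max [0.069 0.075]
[391. 303.] (array([381.,  81.]), array([10., 12.]), 0.4, 27) z med/max [0.07  0.077]
(285, 249) [ 12 159 157] [0.51599836 0.3465389  0.035093  ]
(277, 313) [ 12 156 142] [0.35390405 0.36455363 0.04059619]
(309, 254) [ 12 158 157] [0.50363138 0.28515502 0.03408169]
(302, 318) [ 13 160 140] [0.34169325 0.30144025 0.04041246]
(282, 284) [ 16 130 167] [0.42683876 0.35260793 0.04365613]
(305, 287) [ 16 129 196] [0.41961321 0.29437467 0.04667066]
cabinet [array([0.58734077, 0.25084429, 0.99984089]), array([0.58741016, 0.24718874, 0.81386448]), array([0.58785361, 0.24327392, 0.61460998]), array([0.58806277, 0.24180817, 0.53999682])]
```

Stand centre is (451.5,137.6) with its axis at −6.2°. Roller A is at (434,355) and B at (419,294), both at −6° with axes about 62 mm apart, which matches the description. The crate is at (439,−95). I'll go above A's near handle at about (359,363), turning +156.6° so the last joint stays in range.

```bash
python3 -m jog '[0.9,1,0,0,0,0.25,1, 0.9,1,0,0,0,0.25,1, 0.9,1,0,0,0,0.25,1, 0.9,1,0,0,0,0.25,1, 0.9,1,0,0,0,0.25,1, 0.9,1,0,0,0,0.25,1, 0.9,1,0,0,0,0.25,1, 0.9,1,0,0,0,0.25,1]'
python3 -m jog '[0.25,1,0,0,0,0.18,1, 0.25,1,0,0,0,0.18,1, 0.25,1,0,0,0,0.18,1, 0.25,1,0,0,0,0.18,1, 0.25,1,0,0,0,0.18,1, 0.25,1,0,0,0,0.18,1]'
python3 -m jog '[0,1,0,0,0,0.18,1, 0,1,0,0,0,0.18,1, 0,1,0,0,0,0.18,1, 0,1,0,0,0,0.18,1, 0,1,0,0,0,0.18,1, 0,1,0,0,0,0.18,1]'
python3 -m jog '[0,1,0,0,0,0.16,1, 0,1,0,0,0,0.16,1, 0,1,0,0,0,0.16,1, 0,1,0,0,0,0.16,1, 0,1,0,0,0,0.16,1, 0,1,0,0,0,0.16,1]'
python3 -m jog '[-0.22,0.56,-0.4,0,0,0.1,1, -0.22,0.56,-0.4,0,0,0.1,1, -0.22,0.56,-0.4,0,0,0.1,1, -0.22,0.56,-0.4,0,0,0.1,1, -0.22,0.56,-0.4,0,0,0.1,1, -0.22,0.56,-0.4,0,0,0.1,1]'
python3 - <<'E'
from h import *
T=toolT(); print(T.round(3)); p,d=eyes.read_camera("wrist"); cv2.imwrite("pics/w1.png",p[:,:,::-1])
X=cloud("wrist",d,T); z=X[...,2]
print(env.get_state()["joint_pos"].round(2))
blobs((d>0)&(z>.014)&(z<.08)&(X[...,1]>.24),X,200)
E
```

```text
clock: 0.77
tcp_pos: [0.3545, -0.345, 0.2312]
orientation: [-0.001, 0.853, 0.521, 0.001]
wrist_force: [-0.6, -0.6, 0.4]
finger_gap: 0.0856
grip_force: 0.0
clock: 1.27
tcp_pos: [0.4025, -0.1431, 0.2312]
orientation: [-0.001, 0.673, 0.739, 0.001]
wrist_force: [-0.7, -0.4, -0.5]
finger_gap: 0.0857
grip_force: 0.0
clock: 1.77
tcp_pos: [0.4019, 0.0555, 0.2312]
orientation: [-0.0, 0.441, 0.898, 0.001]
wrist_force: [-0.3, -0.5, -0.5]
finger_gap: 0.0855
grip_force: 0.0
clock: 2.27
tcp_pos: [0.4032, 0.2552, 0.2308]
orientation: [0.0, 0.206, 0.979, 0.001]
wrist_force: [0.7, -0.2, -0.7]
finger_gap: 0.0853
grip_force: 0.0
clock: 2.77
tcp_pos: [0.3585, 0.3625, 0.1503]
orientation: [-0.001, 0.052, 0.999, -0.001]
wrist_force: [-0.0, -0.1, 0.1]
finger_gap: 0.0854
grip_force: 0.0
[[-0.995  0.104 -0.002  0.359]
 [ 0.104  0.995 -0.002  0.362]
 [ 0.001 -0.002 -1.     0.15 ]
 [ 0.     0.     0.     1.   ]]
[ 0.63  0.23 -0.27  1.08 -0.    0.74]
[248. 299.] (array([419., 291.]), array([ 54., 186.]), 84.3, 8684) z med/max [0.038 0.05 ]
[319. 306.] (array([429., 352.]), array([ 54., 176.]), 84.2, 8437) z med/max [0.038 0.05 ]
[589. 272.] (array([421., 577.]), array([ 55., 105.]), 8.4, 5920) z med/max [0.033 0.05 ]
[527. 462.] (array([610., 531.]), array([18., 58.]), 43.6, 1870) z med/max [0.042 0.066]
```

```bash
python3 -m jog '[0,0,0,0,0,0,0.2, 0,-0.005,-0.4,0,0,0,0.2, 0,-0.005,-0.4,0,0,0,0.2, 0,-0.005,-0.7,0,0,0,0.2, 0,-0.005,-0.7,0,0,0,0.2, 0,-0.005,-0.7,0,0,0,0.2, 0,-0.005,-0.7,0,0,0,0.2]'
python3 -m jog '[0,0,0,0,0,0,-1, 0,0,0,0,0,0,-1, 0,0,0,0,0,0,-1, 0,0,0,0,0,0,-1, 0,0,0,0,0,0,-1, 0,0,0,0,0,0,-1]' 60
```

```text
clock: 3.4
tcp_pos: [0.3592, 0.3613, 0.0116]
orientation: [-0.0, 0.053, 0.999, -0.0]
wrist_force: [-0.6, -0.5, 0.5]
finger_gap: 0.0514
grip_force: 0.0
clock: 3.9
tcp_pos: [0.3601, 0.3633, 0.0131]
orientation: [0.002, 0.052, 0.999, 0.001]
wrist_force: [1.1, -1.5, 6.9]
finger_gap: 0.018
grip_force: 58.5
```

```bash
python3 -m jog '[0,0,0.07,0,0,0,-1, 0,0,0.07,0,0,0,-1, 0.01,0.1,0.07,0,0,0,-1, 0.02,0.2,0.07,0,0,0,-1, 0.034,0.325,0.07,0,0,0,-1, 0.034,0.325,0.07,0,0,0,-1, 0.034,0.325,0.07,0,0,0,-1, 0.034,0.325,0.03,0,0,0,-1, 0.034,0.325,0.0,0,0,0,-1, 0.034,0.325,0.0,0,0,0,-1]'
python3 -m jog '[0,0,0,0,0,0,0.2, 0,0,0,0,0,0,0.2, 0,0,0,0,0,0,0.2, 0,0,0,0,0,0,0.2, 0,0,0.2,0,0,0,0.2, 0,0,0.4,0,0,0,0.2, 0,0,0.6,0,0,0,0.2, 0,0,0.9,0,0,0,1, 0,0,0.9,0,0,0,1, 0,0,0.9,0,0,0,1]'
python3 - <<'E'
from h import *
T=toolT(); p,d=eyes.read_camera("top"); cv2.imwrite("pics/t2.png",p[180:360,220:520,::-1].repeat(2,0).repeat(2,1))
X=cloud("top",d); z=X[...,2]
m=(d>0)&(z>.012)&(z<.08); m[:195]=0;m[345:]=0;m[:,:100]=0;m[:,330:]=0
blobs(m,X,50)
p,d=eyes.read_camera("wrist"); X=cloud("wrist",d,T);z=X[...,2]
blobs((d>0)&(z>.014)&(z<.08)&(X[...,1]>.2),X,200)
E
```

```text
clock: 4.73
tcp_pos: [0.3649, 0.4275, 0.0117]
orientation: [-0.0, 0.052, 0.999, 0.001]
wrist_force: [-4.1, 0.5, 10.9]
finger_gap: 0.0179
grip_force: 61.3
clock: 5.57
tcp_pos: [0.3678, 0.4294, 0.1971]
orientation: [0.004, 0.052, 0.999, 0.003]
wrist_force: [0.5, 1.4, 0.8]
finger_gap: 0.0843
grip_force: 0.0
[189. 214.] (array([606., 599.]), array([ 66., 204.]), 7.0, 688) z med/max [0.069 0.08 ]
[322. 201.] (array([641., 253.]), array([37., 30.]), 89.7, 168) z med/max [0.019 0.026]
[256. 277.] (array([452., 421.]), array([ 55., 161.]), 83.4, 1020) z med/max [0.038 0.056]
[305. 287.] (array([420., 294.]), array([ 54., 186.]), 84.3, 1091) z med/max [0.037 0.058]
[175. 288.] (array([415., 621.]), array([ 54., 186.]), 8.0, 1057) z med/max [0.038 0.058]
[185. 255.] (array([392., 295.]), array([ 55., 130.]), 84.3, 4686) z med/max [0.038 0.053]
[318. 285.] (array([441., 420.]), array([ 54., 188.]), 83.5, 6732) z med/max [0.037 0.053]
[522. 245.] (array([416., 619.]), array([ 55., 188.]), 7.7, 7893) z med/max [0.038 0.054]
[103. 287.] (array([439., 210.]), array([ 21., 109.]), 90.0, 2064) z med/max [0.021 0.075]
[515. 427.] (array([587., 599.]), array([10., 30.]), 0.4, 264) z med/max [0.078 0.08 ]
```

View pics/t2.png

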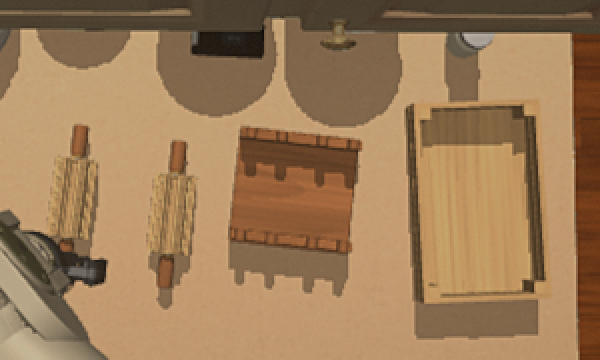

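Roller A is now at (441,420), clear and let go; B is still at (419.5,293). Next I'll take B round the barrel.

```bash
python3 -m jog '[0.26,-0.68,0,0,0,0,1, 0.26,-0.68,0,0,0,0,1, 0.26,-0.68,0,0,0,0,1, 0.26,-0.68,0,0,0,0,1, 0.26,-0.68,-0.2,0,0,0,1, 0.26,-0.68,-0.4,0,0,0,1, 0.26,-0.68,-0.6,0,0,0,1, 0.26,-0.68,-0.8,0,0,0,1, 0.26,-0.68,-0.95,0,0,0,1, 0.26,-0.68,-0.95,0,0,0,1, 0.26,-0.68,-0.95,0,0,0,1]'
python3 -m jog '[0,0,0,0,0,0,-1, 0,0,0,0,0,0,-1, 0,0,0,0,0,0,-1, 0,0,0,0,0,0,-1, 0,0,0,0,0,0,-1]' 50
```

```text
clock: 6.58
tcp_pos: [0.4142, 0.2898, -0.0013]
orientation: [-0.003, 0.052, 0.999, -0.002]
wrist_force: [0.4, 0.9, 0.8]
finger_gap: 0.0857
grip_force: 0.0
clock: 7.0
tcp_pos: [0.4192, 0.2925, 0.0036]
orientation: [0.002, 0.052, 0.999, 0.001]
wrist_force: [-0.4, 0.6, 7.3]
finger_gap: 0.0529
grip_force: 52.1
```

```bash
python3 -m jog '[0,0,0.2,0,0,0,-1, 0,0,0.4,0,0,0,-1, 0,0,0.55,0,0,0,-1, 0.03,-0.2,0.55,0,0,0,-1, 0.06,-0.4,0.55,0,0,0,-1, 0.09,-0.6,0.55,0,0,0,-1, 0.12,-0.8,0.55,0,0,0,-1, 0.137,-0.998,0.55,0,0,0,-1, 0.137,-0.998,0.55,0,0,0,-1, 0.137,-0.998,0.55,0,0,0,-1, 0.137,-0.998,0.55,0,0,0,-1]'
cat > look.py <<'E'
from h import *
import sys
T=toolT(); print("tcp",T[:3,3].round(4),"yaw",np.degrees(np.arctan2(-T[1,0],-T[0,0])).round(2))
for n in sys.argv[2:]:
    p,d=eyes.read_camera(n); cv2.imwrite(f"pics/{n}{sys.argv[1]}.png",p[:,:,::-1]); np.savez(f"{n}{sys.argv[1]}.npz",p=p,d=d,T=T)
E
python3 look.py 3 wrist scene
```

```text
clock: 7.92
tcp_pos: [0.4447, 0.0918, 0.1117]
orientation: [0.0, 0.052, 0.999, 0.0]
wrist_force: [-0.1, 0.6, -3.0]
finger_gap: 0.0529
grip_force: 55.2
tcp [0.4447 0.0918 0.1117] yaw -6.01
```

View pics/wrist3.png

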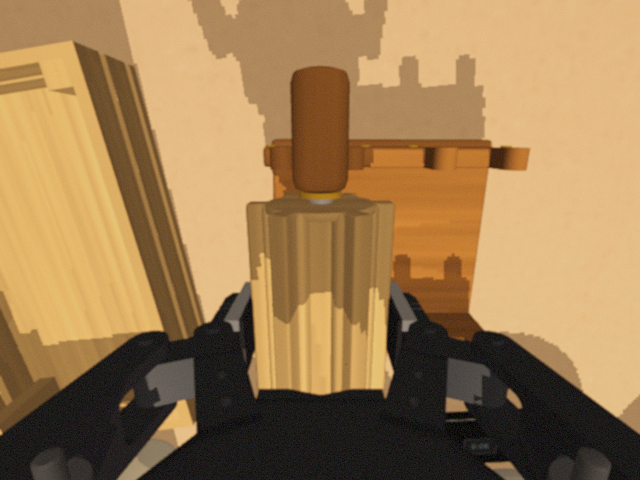

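Wrist view: the held roller's near handle is at (320,130), hanging level between the prongs of the near board at (278,157) and (357,157).

Run:
```python
from h import *
f=np.load("wrist3.npz"); T=f["T"]; d=f["d"]; X=cloud("wrist",d,T); z=X[...,2]
m=(d>0); r=np.zeros_like(m); r[60:190,285:360]=1
h=m&r&(z>.09); P=X[h]
Rs=Rn.from_euler("z",-6.2,degrees=True).as_matrix(); L=(P-[.4515,.1376,0])@Rs
print("handle stand-frame x",np.percentile(L[:,0],[0.5,2,98,99.5]).round(4),"y",np.percentile(L[:,1],[1,99]).round(4),"ztop",np.percentile(L[:,2],98).round(4))
for a,b in((-.094,-.084),(-.066,-.056)):
    q=L[(L[:,0]>a)&(L[:,0]<b)]; print(a,q[:,1].min().round(4),q[:,1].max().round(4),np.percentile(q[:,2],98).round(4))
b=m&(z>.062)&(z<.08); b[:, :255]=0; b[200:]=0
Y=np.full_like(X,0); Y=(X-[.4515,.1376,0])@Rs
n,l,st,c=cv2.connectedComponentsWithStats(b.astype(np.uint8))
for i in range(1,n):
    if st[i,4]>30: Q=Y[l==i]; print(c[i].round(),Q.min(0).round(4),Q.max(0).round(4))
```

```text
handle stand-frame x [-0.0935 -0.0928 -0.0567 -0.056 ] y [-0.0573 -0.038 ] ztop 0.143
-0.094 -0.0578 -0.0379 0.1431
-0.066 -0.0576 -0.0375 0.1428
[281. 158.] [-0.069  -0.0753  0.0649] [-0.0573 -0.0629  0.0726]
[356. 158.] [-0.0691 -0.0323  0.065 ] [-0.0573 -0.0236  0.0718]
[444. 158.] [-0.0693  0.0141  0.062 ] [-0.0572  0.0269  0.072 ]
[515. 159.] [-0.0689  0.0528  0.062 ] [-0.0573  0.0662  0.0722]
```

```bash
python3 -m jog '[0,-0.01,0,0,0,0,-1, 0,-0.01,-0.1,0,0,0,-1, 0,-0.01,-0.2,0,0,0,-1, 0,-0.01,-0.27,0,0,0,-1, 0,-0.01,-0.32,0,0,0,-1, 0,-0.01,-0.355,0,0,0,-1, 0,-0.01,-0.355,0,0,0,-1, 0,-0.01,-0.355,0,0,0,-1]'
python3 look.py 4 wrist
python3 - <<'E'
from h import *
f=np.load("wrist4.npz"); T=f["T"]; d=f["d"]; X=cloud("wrist",d,T)
Rs=Rn.from_euler("z",-6.2,degrees=True).as_matrix(); L=(X-[.4515,.1376,0])@Rs
r=np.zeros(d.shape,bool); r[60:190,285:360]=1
P=L[r&(d>0)]; 
for x in(-.09,-.08,-.064,-.058):
    q=P[(abs(P[:,0]-x)<.003)&(abs(P[:,1]+.048)<.03)]
    if len(q): t=q[q[:,2]>np.percentile(q[:,2],95)-.004]; print(x,"ztop",np.percentile(q[:,2],95).round(4),t[:,1].mean().round(4))
E
```

```text
clock: 8.68
tcp_pos: [0.4447, 0.0905, 0.0404]
orientation: [-0.0, 0.051, 0.999, 0.0]
wrist_force: [0.1, 0.3, -2.7]
finger_gap: 0.053
grip_force: 55.2
tcp [0.4447 0.0905 0.0404] yaw -5.86
-0.09 ztop 0.0713 -0.0493
-0.08 ztop 0.0714 -0.0491
-0.064 ztop 0.0711 -0.0489
-0.058 ztop 0.0712 -0.0488
```

```bash
python3 -m jog '[0,0,0,0,0,0,1, 0,0,0,0,0,0,1, 0,0,0,0,0,0,1, 0,0,0,0,0,0,1, 0,0,0.15,0,0,0,1, 0,0,0.35,0,0,0,1, 0,0,0.55,0,0,0,1, 0,0,0.55,0,0,0,-1, -0.027,-0.248,0.55,0,0,0,-1, -0.027,-0.248,0.55,0,0,0,-1, -0.027,-0.248,0.55,0,0,0,-1]'
python3 -m jog '[0,0,0,0,0,0,-1, 0,0,-0.15,0,0,0,-1, 0,0,-0.3,0,0,0,-1, 0,0,-0.345,0,0,0,-1, 0,0,-0.345,0,0,0,-1, 0,0,-0.345,0,0,0,-1]'
python3 look.py 5 wrist
```

```text
clock: 9.65
tcp_pos: [0.4394, 0.0386, 0.1507]
orientation: [0.0, 0.053, 0.999, -0.0]
wrist_force: [-0.1, -0.4, -1.2]
finger_gap: 0.0388
grip_force: 0.0
clock: 10.15
tcp_pos: [0.439, 0.0407, 0.0813]
orientation: [-0.001, 0.051, 0.999, 0.0]
wrist_force: [0.2, -0.8, 0.6]
finger_gap: 0.0
grip_force: 0.0
tcp [0.439  0.0407 0.0813] yaw -5.9
```

View pics/wrist5.png

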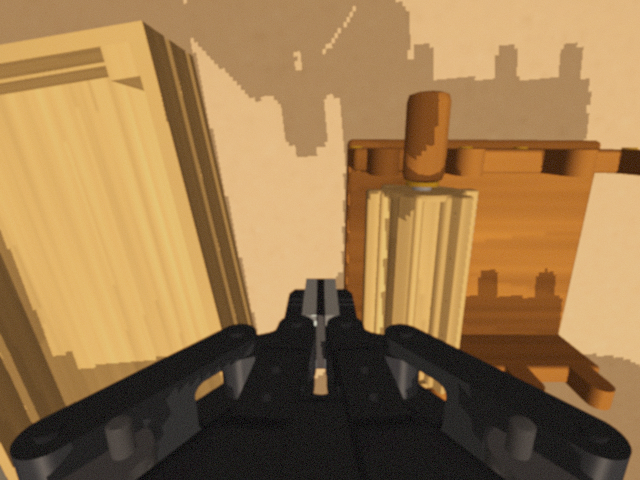

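The roller is seated at (427,135) between the prongs, and the shut fingertip at (320,290) is beside the barrel. I'll sweep across the top.

```bash
python3 -m jog '[0.0086,0.08,0,0,0,0,-1, 0.0173,0.16,0,0,0,0,-1, 0.026,0.24,0.01,0,0,0,-1, 0.0346,0.32,0.04,0,0,0,-1, 0.0346,0.36,0.15,0,0,0,-1, 0.0346,0.36,0.25,0,0,0,-1]'
python3 - <<'E'
from h import *
import time
ims=[eyes.read_camera("wrist") for _ in range(4)]
T=toolT(); X=cloud("wrist",ims[0][1],T); Rs=Rn.from_euler("z",-6.2,degrees=True).as_matrix(); L=(X-[.4515,.1376,0])@Rs
m=(abs(L[...,0]+.035)<.015)&(abs(L[...,1]+.047)<.03)&(L[...,2]>.055)
print(m.sum())
for a,b in zip(ims,ims[1:]): print("barrel diff",np.abs(a[0].astype(int)-b[0])[m].mean().round(2), "depth",np.abs(a[1]-b[1])[m].mean())
s=L[m]; 
for y in range(-30,31,3):
    q=s[abs(s[:,1]+.049-y/1000)<.0015]
    if len(q): print(y,q[:,2].mean().round(4))
cv2.imwrite("pics/w6.png",ims[3][0][:,:,::-1])
E
```

```text
clock: 10.7
tcp_pos: [0.4468, 0.1139, 0.1335]
orientation: [0.001, 0.051, 0.999, 0.0]
wrist_force: [0.8, 0.5, 0.6]
finger_gap: -0.0002
grip_force: 0.0
8765
barrel diff 8.1 depth 0.003255805
barrel diff 5.06 depth 0.0022916878
barrel diff 6.25 depth 0.0026180858
-21 0.0738
-18 0.0767
-15 0.0768
-12 0.0748
-9 0.0744
-6 0.0736
-3 0.0748
0 0.0768
3 0.1594
6 0.1972
9 0.1937
12 0.1983
15 0.1929
18 0.0691
21 0.0685
24 0.0696
27 0.0679
30 0.2305
```

Run:
```python
from h import *
ims=[eyes.read_camera("wrist") for _ in range(4)]
Rs=Rn.from_euler("z",-6.2,degrees=True).as_matrix(); T=toolT()
L=[(cloud("wrist",i[1],T)-[.4515,.1376,0])@Rs for i in ims]
m=(abs(L[0][...,0]+.035)<.012)&(abs(L[0][...,1]+.055)<.02)&(L[0][...,2]>.055)&(L[0][...,2]<.095)
hd=(abs(L[0][...,0]+.082)<.01)&(abs(L[0][...,1]+.049)<.012)&(L[0][...,2]>.055)&(L[0][...,2]<.095)
for a,b in zip(ims,ims[1:]): D=np.abs(a[0].astype(int)-b[0]); print(m.sum(),D[m].mean().round(2),"handle",hd.sum(),D[hd].mean().round(2),"rest",D[:200,:200].mean().round(2))
for l in L:
    s=l[m]; print([round(float(s[abs(s[:,1]+.049-y/1000)<.0015][:,2].mean()*1000),1) for y in range(-24,13,3)])
```

```text
2214 4.49 handle 1162 4.39 rest 3.07
2214 3.45 handle 1162 4.21 rest 2.63
2214 3.03 handle 1162 3.82 rest 2.32
[nan, 73.1, 75.4, 76.3, 74.2, 73.6, 72.4, 73.6, 75.5, 80.2, 83.7, 81.8, 71.6]
[nan, 73.5, 75.9, 77.4, 75.3, 74.7, 73.3, 74.4, 76.0, 80.6, 84.6, 84.0, 74.7]
[nan, 73.3, 76.2, 78.1, 76.0, 75.4, 73.9, 75.1, 76.2, 80.6, 85.2, 84.7, 76.0]
[nan, nan, 76.4, 78.5, 76.6, 75.8, 74.4, 75.5, 76.5, 80.8, 85.5, 85.1, 76.4]<stdin>:9: RuntimeWarning: Mean of empty slice.
  ret = ret.dtype.type(ret / rcount)
```

The ridge that was at −30° is now at about +15° and it's still, so B was pushed round about 45° and stopped at once. B looks like the sticking roller. One more flick will confirm it.

```bash
python3 -m jog '[-0.0346,-0.18,0,0,0,0,-1, -0.0346,-0.36,0,0,0,0,-1, -0.0346,-0.36,0,0,0,0,-1, -0.0346,-0.36,-0.15,0,0,0,-1, -0.0346,-0.36,-0.26,0,0,0,-1, -0.0346,-0.36,-0.26,0,0,0,-1, -0.0346,-0.36,-0.26,0,0,0,-1]'
python3 -m jog '[0.0086,0.08,0,0,0,0,-1, 0.0173,0.16,0,0,0,0,-1, 0.026,0.24,0.01,0,0,0,-1, 0.0346,0.32,0.05,0,0,0,-1, 0.0346,0.36,0.15,0,0,0,-1, 0.0346,0.45,0.26,0,0,0,-1, 0.0346,0.45,0.26,0,0,0,-1]'
cat > prof.py <<'E'
from h import *
import sys, warnings; warnings.simplefilter("ignore")
yc=float(sys.argv[1]); Rs=Rn.from_euler("z",-6.2,degrees=True).as_matrix()
for k in range(4):
    T=toolT(); p,d=eyes.read_camera("wrist"); l=(cloud("wrist",d,T)-[.4515,.1376,0])@Rs
    s=l[(abs(l[...,0]+.037)<.01)&(abs(l[...,1]-yc)<.032)&(l[...,2]>.05)&(l[...,2]<.095)]
    print([round(float(np.median(s[abs(s[:,1]-yc-y/1000)<.0015][:,2])*1000),1) for y in range(-27,28,3)])
    if k==1: cv2.imwrite(f"pics/{sys.argv[2]}.png",p[:,:,::-1])
E
python3 prof.py -0.049 w7
```

```text
clock: 11.68
tcp_pos: [0.4377, 0.0403, 0.0782]
orientation: [-0.002, 0.052, 0.999, 0.0]
wrist_force: [0.3, 0.6, 0.7]
finger_gap: -0.0001
grip_force: 0.0
clock: 12.27
tcp_pos: [0.4494, 0.1329, 0.1365]
orientation: [0.004, 0.05, 0.999, 0.001]
wrist_force: [0.3, 0.8, 0.6]
finger_gap: 0.0006
grip_force: 0.0
[nan, 63.2, 63.3, 63.7, nan, 82.1, 83.4, 82.4, 79.2, 76.7, 76.5, 76.1, 78.6, 80.6, 82.7, 80.5, 63.8, 62.2, 61.6]
[nan, 63.3, 63.3, 63.7, nan, 82.1, 83.4, 82.3, 79.1, 76.4, 76.3, 76.1, 78.5, 80.7, 82.9, 80.7, 63.8, 62.0, 61.7]
[nan, 63.2, 63.4, 63.7, nan, 82.1, 83.4, 82.5, 79.2, 76.6, 76.3, 76.3, 78.4, 80.5, 82.9, 80.8, 63.9, 62.0, 61.5]
[nan, 63.1, 63.4, 63.7, nan, 81.9, 83.4, 82.3, 79.2, 76.6, 76.4, 76.2, 78.5, 80.7, 82.9, 80.7, 63.8, 62.2, 61.5]
```

View pics/w7.png

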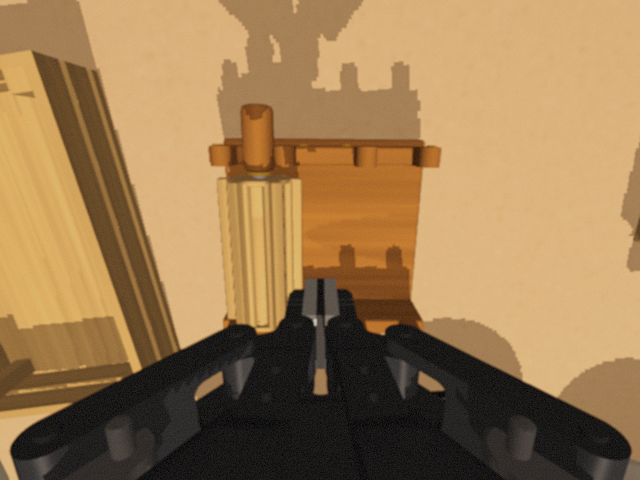

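The ridges are symmetric at (258,250) and don't move at all: B sticks. I'll put it in the crate.

```bash
python3 -m jog '[0,-0.2,0,0,0,0,1, 0,-0.2,0,0,0,0,1, 0,-0.2,0,0,0,0,1, 0,-0.2,0,0,0,0,1, 0,-0.2,-0.2,0,0,0,1, 0,-0.2,-0.4,0,0,0,1, 0,-0.2,-0.455,0,0,0,1, 0,-0.2,-0.455,0,0,0,1, 0,-0.2,-0.455,0,0,0,1]'
python3 -m jog '[0,0,0,0,0,0,-1, 0,0,0,0,0,0,-1, 0,0,0,0,0,0,-1, 0,0,0,0,0,0,-1, 0,0,0,0,0,0,-1]' 50
```

```text
clock: 13.22
tcp_pos: [0.4454, 0.0907, 0.0397]
orientation: [-0.001, 0.051, 0.999, 0.0]
wrist_force: [-1.1, 0.2, -0.2]
finger_gap: 0.0853
grip_force: 0.0
clock: 13.63
tcp_pos: [0.4477, 0.0903, 0.0421]
orientation: [0.002, 0.052, 0.999, 0.0]
wrist_force: [-1.9, -0.6, 6.4]
finger_gap: 0.0526
grip_force: 51.1
```

```bash
python3 -m jog '[0,0,0.2,0,0,0,-1, 0,0,0.42,0,0,0,-1, 0,0,0.42,0,0,0,-1, -0.03,-0.2,0.42,0,0,0,-1, -0.03,-0.4,0.42,0,0,0,-1, -0.03,-0.6,0.42,0,0,0,-1, -0.03,-0.8,0.42,0,0,0,-1, -0.03,-0.93,0.42,0,0,0,-1, -0.03,-0.93,0.42,0,0,0,-1, -0.03,-0.93,0.42,0,0,0,-1]'
python3 look.py 8 wrist
python3 - <<'E'
from h import *
f=np.load("wrist8.npz"); X=cloud("wrist",f["d"],f["T"]); d=f["d"]; z=X[...,2]
m=(d>0)&(z>.05)&(z<.075); m[330:]=0; blobs(m,X,100)
m=(d>0)&(z>.11)&(z<.15); m[260:]=0; blobs(m,X,100)
E
```

```text
clock: 14.47
tcp_pos: [0.4403, -0.0972, 0.1245]
orientation: [0.0, 0.054, 0.999, 0.0]
wrist_force: [0.3, -0.0, -3.3]
finger_gap: 0.0525
grip_force: 55.8
tcp [ 0.4403 -0.0972  0.1245] yaw -6.14
[306. 125.] (array([ 411., -100.]), array([194., 161.]), 2.5, 14889) z med/max [0.059 0.062]
[603. 128.] (array([382.,  83.]), array([29., 12.]), 83.4, 978) z med/max [0.067 0.072]
[559. 320.] (array([508.,  62.]), array([15., 13.]), 85.8, 647) z med/max [0.061 0.071]
[614. 320.] (array([512., 101.]), array([15., 13.]), 83.3, 720) z med/max [0.061 0.072]
[317. 174.] (array([381., -91.]), array([54., 69.]), 82.9, 7160) z med/max [0.147 0.15 ]
```

```bash
python3 -m jog '[0,0,-0.2,0,0,0,-1, 0,0,-0.4,0,0,0,-1, 0,0,-0.52,0,0,0,-1, 0,0,-0.56,0,0,0,-1, 0,0,-0.56,0,0,0,-1, 0,0,-0.56,0,0,0,-1]'
python3 -m jog '[0,0,0,0,0,0,0.8, 0,0,0,0,0,0,0.8, 0,0,0,0,0,0,0.8, 0,0,0,0,0,0,0.8, 0,0,0.2,0,0,0,0.8, 0,0,0.4,0,0,0,0.8, 0,0,0.6,0,0,0,0.8, 0,0,0.75,0,0,0,0.8, 0,0,0.75,0,0,0,0.8, 0,0,0.75,0,0,0,0.8]'
python3 look.py 9 wrist
python3 - <<'E'
from h import *
f=np.load("wrist9.npz"); X=cloud("wrist",f["d"],f["T"]); d=f["d"]; z=X[...,2]
m=(d>0)&(z>.025)&(z<.08); m[330:]=0; blobs(m,X,300)
p,d=eyes.read_camera("top"); X=cloud("top",d); z=X[...,2]
m=(d>0)&(z>.012)&(z<.08); m[195:345,225:290]*=1; q=np.zeros_like(m); q[195:345,225:300]=1; blobs(m&q,X,50)
E
```

```text
clock: 15.02
tcp_pos: [0.4398, -0.0946, 0.013]
orientation: [-0.0, 0.051, 0.999, -0.0]
wrist_force: [-3.7, -0.5, 0.8]
finger_gap: 0.0524
grip_force: 61.9
clock: 15.85
tcp_pos: [0.4419, -0.0963, 0.1645]
orientation: [0.002, 0.052, 0.999, -0.001]
wrist_force: [-0.8, -0.0, -0.4]
finger_gap: 0.0769
grip_force: 0.0
tcp [ 0.4419 -0.0963  0.1645] yaw -5.93
[301. 143.] (array([ 424., -100.]), array([219., 161.]), 2.6, 15828) z med/max [0.058 0.062]
[322. 217.] (array([438., -95.]), array([ 54., 187.]), 84.6, 10042) z med/max [0.045 0.058]
[576. 130.] (array([384., 108.]), array([92., 13.]), 84.0, 2287) z med/max [0.055 0.072]
[566. 287.] (array([513., 115.]), array([135.,  14.]), 84.5, 4147) z med/max [0.049 0.072]Traceback (most recent call last):
  File "<stdin>", line 5, in <module>
numpy._core._exceptions._UFuncOutputCastingError: Cannot cast ufunc 'multiply' output from dtype('int64') to dtype('bool') with casting rule 'same_kind'
```

View pics/wrist9.png

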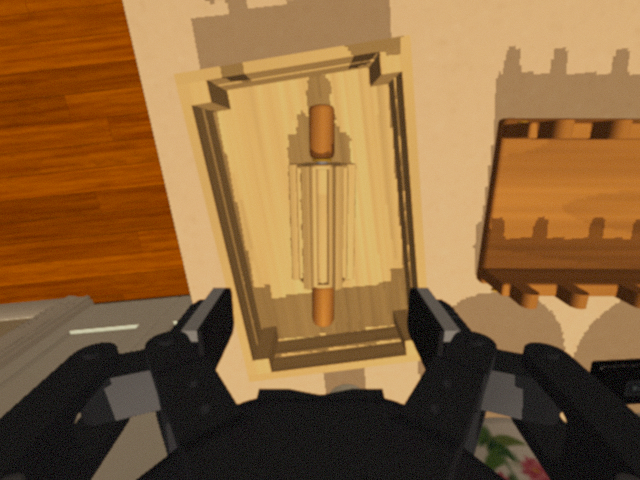

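B lies in the crate, centred at about (322,217). Now I'll go to A.

```bash
python3 -m jog '[0,0.2,0,0,0,0,1, 0,0.4,0,0,0,0,1, 0,0.6,0,0,0,0,1, 0,0.8,0,0,0,0,1, 0,1,0,0,0,0,1, 0,1,0,0,0,0,1]'
python3 -m jog '[0,0.2,0,0,0,0,1, 0,0.4,0,0,0,0,1, 0,0.6,0,0,0,0,1, 0,0.8,0,0,0,0,1, 0,1,0,0,0,0,1, 0,1,0,0,0,0,1]'
python3 -m jog '[0,0.2,0,0,0,0,1, 0,0.4,0,0,0,0,1, 0,0.58,0,0,0,0,1, 0,0.58,0,0,0,0,1, 0,0.58,0,0,0,0,1]'
python3 look.py 10 wrist
python3 - <<'E'
from h import *
f=np.load("wrist10.npz"); X=cloud("wrist",f["d"],f["T"]); d=f["d"]; z=X[...,2]
m=(d>0)&(z>.014)&(z<.08)&(X[...,1]>.35)&(X[...,1]<.48); m[330:]=0; blobs(m,X,300)
E
```

```text
clock: 16.45
tcp_pos: [0.4381, 0.1101, 0.1605]
orientation: [-0.002, 0.048, 0.999, 0.001]
wrist_force: [0.1, -0.4, 0.1]
finger_gap: 0.0855
grip_force: 0.0
clock: 16.95
tcp_pos: [0.4392, 0.3096, 0.1601]
orientation: [-0.001, 0.049, 0.999, 0.001]
wrist_force: [0.7, 0.2, 0.3]
finger_gap: 0.0855
grip_force: 0.0
clock: 17.37
tcp_pos: [0.4391, 0.4207, 0.1596]
orientation: [-0.002, 0.05, 0.999, -0.001]
wrist_force: [0.1, -1.1, -0.3]
finger_gap: 0.0854
grip_force: 0.0
tcp [0.4391 0.4207 0.1596] yaw -5.79
[319. 222.] (array([439., 418.]), array([ 54., 187.]), 83.6, 9771) z med/max [0.039 0.051]
```

```bash
python3 -m jog '[0,-0.008,-0.2,0,0,0,1, 0,-0.008,-0.4,0,0,0,1, 0,-0.008,-0.6,0,0,0,1, 0,-0.008,-0.78,0,0,0,1, 0,-0.008,-0.78,0,0,0,1, 0,-0.008,-0.78,0,0,0,1]'
python3 -m jog '[0,0,0,0,0,0,-1, 0,0,0,0,0,0,-1, 0,0,0,0,0,0,-1, 0,0,0,0,0,0,-1, 0,0,0,0,0,0,-1]' 50
```

```text
clock: 17.92
tcp_pos: [0.4383, 0.4155, 0.0044]
orientation: [-0.003, 0.053, 0.999, -0.002]
wrist_force: [-0.7, 0.2, 0.7]
finger_gap: 0.0854
grip_force: 0.0
clock: 18.33
tcp_pos: [0.4424, 0.42, 0.0097]
orientation: [0.002, 0.052, 0.999, 0.002]
wrist_force: [0.2, -0.9, 5.6]
finger_gap: 0.0531
grip_force: 51.7
```

```bash
python3 -m jog '[0,0,0.2,0,0,0,-1, 0,0,0.4,0,0,0,-1, 0,0,0.52,0,0,0,-1, 0,-0.2,0.52,0,0,0,-1, 0,-0.4,0.52,0,0,0,-1, 0,-0.6,0.52,0,0,0,-1, 0,-0.8,0.52,0,0,0,-1, 0.02,-1,0.52,0,0,0,-1, 0.02,-1,0.52,0,0,0,-1]'
python3 -m jog '[0,-0.2,0,0,0,0,-1, 0,-0.4,0,0,0,0,-1, 0,-0.64,0,0,0,0,-1, 0,-0.64,0,0,0,0,-1, 0,-0.64,0,0,0,0,-1, 0,-0.64,0,0,0,0,-1]'
python3 look.py 11 wrist
cat > hd.py <<'E'
from h import *
import sys
f=np.load(sys.argv[1]); T=f["T"]; d=f["d"]; X=cloud("wrist",d,T)
Rs=Rn.from_euler("z",-6.2,degrees=True).as_matrix(); L=(X-[.4515,.1376,0])@Rs
r=np.zeros(d.shape,bool); r[60:190,285:360]=1
P=L[r&(d>0)&(L[...,2]>float(sys.argv[2]))]; print("handle x",np.percentile(P[:,0],[1,99]).round(4))
for x in(-.09,-.08,-.06):
    q=P[abs(P[:,0]-x)<.003]; print(x,"ztop",np.percentile(q[:,2],98).round(4),"y",q[:,1].min().round(4),q[:,1].max().round(4))
b=(d>0)&(L[...,2]>.064)&(L[...,2]<.08); b[:, :240]=0; b[200:]=0
n,l,st,c=cv2.connectedComponentsWithStats(b.astype(np.uint8))
for i in range(1,n):
    if st[i,4]>30: Q=L[l==i]; print(c[i].round(),Q.min(0).round(4),Q.max(0).round(4))
E
python3 hd.py wrist11.npz 0.09
```

```text
clock: 19.08
tcp_pos: [0.4443, 0.2128, 0.1115]
orientation: [0.001, 0.055, 0.998, -0.001]
wrist_force: [0.0, 0.6, -2.6]
finger_gap: 0.0525
grip_force: 55.4
clock: 19.58
tcp_pos: [0.4448, 0.0905, 0.1113]
orientation: [0.001, 0.053, 0.999, 0.0]
wrist_force: [0.4, -0.5, -3.7]
finger_gap: 0.0526
grip_force: 55.5
tcp [0.4448 0.0905 0.1113] yaw -6.03
handle x [-0.0961 -0.0537]
-0.09 ztop 0.1366 y -0.058 -0.0382
-0.08 ztop 0.1365 y -0.0583 -0.0383
-0.06 ztop 0.1361 y -0.0581 -0.0383
[283. 157.] [-0.0692 -0.0754  0.0644] [-0.0572 -0.0628  0.0725]
[357. 158.] [-0.0688 -0.0336  0.0649] [-0.0573 -0.0236  0.0723]
[447. 158.] [-0.069   0.0141  0.0641] [-0.0573  0.0273  0.0719]
[518. 158.] [-0.0691  0.0525  0.064 ] [-0.0573  0.0654  0.0724]
```

```bash
python3 -m jog '[0.008,-0.008,0,0,0,0,-1, 0.008,-0.008,-0.1,0,0,0,-1, 0.008,-0.008,-0.2,0,0,0,-1, 0.008,-0.008,-0.27,0,0,0,-1, 0.008,-0.008,-0.325,0,0,0,-1, 0.008,-0.008,-0.325,0,0,0,-1, 0.008,-0.008,-0.325,0,0,0,-1]'
python3 look.py 12 wrist; python3 hd.py wrist12.npz 0.06 | head -4
```

```text
clock: 20.22
tcp_pos: [0.4459, 0.0905, 0.0452]
orientation: [-0.0, 0.05, 0.999, 0.0]
wrist_force: [-0.9, -0.8, -3.9]
finger_gap: 0.0522
grip_force: 55.6
tcp [0.4459 0.0905 0.0452] yaw -5.78
handle x [-0.095  -0.0546]
-0.09 ztop 0.0706 y -0.0583 -0.0386
-0.08 ztop 0.0706 y -0.0584 -0.0387
-0.06 ztop 0.0702 y -0.0583 -0.0351
```

```bash
python3 -m jog '[0,0,0,0,0,0,1, 0,0,0,0,0,0,1, 0,0,0,0,0,0,1, 0,0,0,0,0,0,1, 0,0,0.15,0,0,0,1, 0,0,0.35,0,0,0,1, 0,0,0.55,0,0,0,1, 0,0,0.55,0,0,0,-1, -0.027,-0.248,0.55,0,0,0,-1, -0.027,-0.248,0.55,0,0,0,-1, -0.027,-0.248,0.55,0,0,0,-1]'
python3 -m jog '[0,0,0,0,0,0,-1, 0,0,-0.15,0,0,0,-1, 0,0,-0.3,0,0,0,-1, 0,0,-0.37,0,0,0,-1, 0,0,-0.37,0,0,0,-1, 0,0,-0.37,0,0,0,-1]'
python3 -m jog '[0.0086,0.08,0,0,0,0,-1, 0.0173,0.16,0,0,0,0,-1, 0.026,0.24,0.01,0,0,0,-1, 0.0346,0.32,0.05,0,0,0,-1, 0.0346,0.36,0.15,0,0,0,-1, 0.0346,0.45,0.26,0,0,0,-1]'
python3 prof.py -0.046 w13
```

```text
clock: 21.18
tcp_pos: [0.4405, 0.0378, 0.1557]
orientation: [0.0, 0.053, 0.999, -0.0]
wrist_force: [0.4, 0.4, -0.9]
finger_gap: 0.0389
grip_force: 0.0
clock: 21.68
tcp_pos: [0.4396, 0.0401, 0.0807]
orientation: [-0.001, 0.051, 0.999, 0.0]
wrist_force: [0.3, 0.1, -0.5]
finger_gap: -0.0
grip_force: 0.0
clock: 22.18
tcp_pos: [0.4475, 0.1299, 0.1349]
orientation: [0.0, 0.052, 0.999, -0.0]
wrist_force: [1.0, 0.5, -0.8]
finger_gap: 0.0006
grip_force: 0.0
[68.5, 71.8, 71.4, 71.0, 71.1, 72.0, 73.4, 85.3, 85.9, 83.0, 77.0, 74.8, 74.0, 75.1, 75.3, 77.3, 74.7, 52.7, nan]
[nan, nan, 76.5, 78.8, 76.9, 75.9, 74.6, 75.6, 76.1, 80.1, 85.8, 85.1, 77.1, 71.0, 69.9, 69.6, 69.7, 69.5, 65.7]
[62.5, 62.6, 62.7, nan, 81.9, 83.4, 81.1, 78.7, 76.2, 76.4, 76.4, 79.0, 82.2, 82.9, 79.9, 64.3, 62.7, 62.4, 61.3]
[67.6, 70.2, 69.4, 69.9, 69.8, 70.9, 84.7, 85.5, 85.1, 79.6, 75.8, 75.0, 74.9, 76.0, 77.5, 78.7, 74.3, 54.8, 53.8]
```

The profile changes from frame to frame, so A's barrel runs on freely and it stays in the stand. I'll back off and check everything.

```bash
python3 -m jog '[0,0.3,0.3,0,0,0,-1, 0,0.6,0.4,0,0,0,-1, 0,0.9,0.4,0,0,0,-1, 0,1,0.4,0,0,0,-1, 0,1,0.4,0,0,0,-1, 0,1,0.4,0,0,0,-1]'
python3 -m jog '[0,0.2,0,0,0,0,-1, 0,0.4,0,0,0,0,-1, 0,0.4,0,0,0,0,-1, 0,0.4,0,0,0,0,-1, 0,0.4,0,0,0,0,-1]'
python3 look.py 14 scene
python3 - <<'E'
from h import *
p,d=eyes.read_camera("top"); X=cloud("top",d); z=X[...,2]
q=np.zeros(d.shape,bool); q[195:345,330:505]=1; m=(d>0)&q
blobs(m&(z>.012)&(z<.2),X,40)
Rs=Rn.from_euler("z",-6.2,degrees=True).as_matrix(); L=(X-[.4515,.1376,0])@Rs
h=m&(abs(L[...,1]+.045)<.03)&(z>.03)&(abs(abs(L[...,0])-.083)<.008)
for s in(-1,1): P=L[h&(L[...,0]*s>0)]; print(s,P.mean(0).round(4),P[:,2].max().round(4))
E
```

```text
clock: 22.88
tcp_pos: [0.4477, 0.3337, 0.214]
orientation: [0.001, 0.05, 0.999, 0.001]
wrist_force: [0.7, 0.3, -0.7]
finger_gap: -0.0002
grip_force: 0.0
clock: 23.3
tcp_pos: [0.4471, 0.4085, 0.2122]
orientation: [-0.001, 0.052, 0.999, -0.001]
wrist_force: [-0.4, -0.2, 1.0]
finger_gap: 0.0
grip_force: 0.0
tcp [0.4471 0.4085 0.2122] yaw -5.94
[341. 202.] (array([642., 204.]), array([35., 55.]), 0.5, 276) z med/max [0.02  0.029]
[453. 202.] (array([638., -81.]), array([43., 23.]), 76.5, 219) z med/max [0.068 0.097]
[461. 281.] (array([442., -95.]), array([256., 163.]), 2.4, 2048) z med/max [0.056 0.071]
[368. 275.] (array([448., 138.]), array([155., 187.]), 83.9, 3201) z med/max [0.047 0.092]
[456. 280.] (array([439., -91.]), array([ 61., 186.]), 89.3, 1117) z med/max [0.044 0.067]
-1 [-0.083  -0.0423  0.0676] 0.0768
1 [ 0.0824 -0.0417  0.0679] 0.0755
```

View pics/scene14.png

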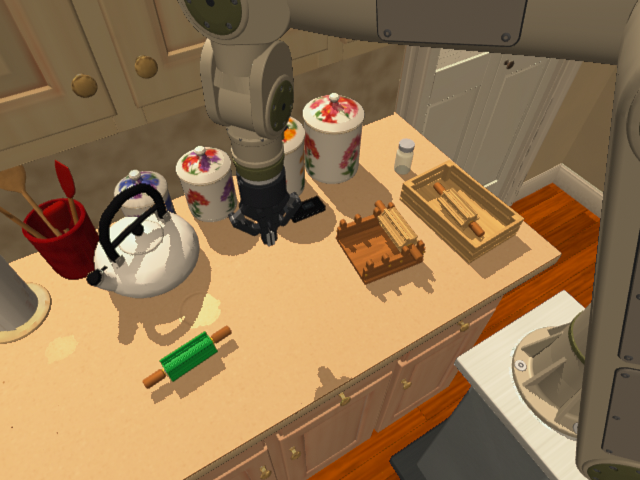

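The scene shows A in the stand at (395,228) and B in the crate at (458,208). The phone and jar haven't moved. I'm handing in.

```bash
python3 -c "
from workcell import env
print(env.hand_in())"
```

```text
the job is handed in; nothing more can be done
None
```

I handed the job in at about 23 s of the 64 s allowed: the roller that sticks lies in the crate and the free-running one sits in the stand, and the phone and jar were not moved (no verdict was returned).

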